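# Shut and bolt the lid of the laser box

## Robot

A 7-joint arm with a two-finger parallel gripper is mounted at the origin on a cart in front of the work surface, level with it; the furniture and walls round the work are solid. World frame = base frame: x ahead of the robot, y to its left, z up, the work surface at z = 0. Lengths are in m, angles in degrees, forces in N, time in s.
With the tool pointing down it reaches from about 0.425 to 0.875 m from the base axis. Payload 4.7 kg.
Tool frame: the origin (TCP) lies midway between the tips of the shut fingers; the grasp point (between the pads) lies 19 mm behind it; z points along the fingers, y is the line along which they close (so a half turn about z gives the same grasp; the last joint's range is limited). The gripper opens to 85 mm and grips with 20 to 120 N. Pads are 22 mm wide; open, the fingers measure 114 mm over their backs; the gripper's body (76 mm by 85 mm) begins 54 mm behind the grasp point. The pads swing forward as they close: fully open they stand 13 mm farther back than shut.
Start: joints at [-64.395, 18.392, -4.016, 83.108, 1.295, 78.541, -3.26], TCP at [0.273, 0.59, 0.231] pointing down, gripper open.
Joint ranges: [-163.93, 163.93], [-17.29, 119.83], [-79.2, 71.16], [3.27, 140.29], [-89.18, 269.18], [5.43, 117.66], [-154.24, 154.24]. Speed limits (degrees/s): [147.25, 147.25, 180, 180, 180, 180, 180].

## Interface

Orientations are given as a 3x3 rotation matrix whose columns are the frame's x, y, z axes.
In Python, from cell import r, optics gives the robot as it stands. The module is installed in compiled form; this text tells all that it offers.
- The arm moves only by the tool play_rows, never from a script. Its argument "moves" is a list of rows, each a list of 3 entries, a list of its own where there are three numbers: the shift along the world's x, y, z in cm, then the turn, a rotation vector about the world's x, y, z in degrees, then the finger opening in cm, from 0 to 8.54. In form: [[[x, y, z], [wx, wy, wz], claw], ...]. A call has 1 to 10 rows; each row is the pose to reach, as a shift and turn from the pose commanded when the call began; what a row does not reach only later rows make up. A row lasts 1/10 s, in which the tool goes at most 50 mm and 8.59 degrees, less where a joint would pass 70% of its speed; a pose out of reach is approached as far as the arm can. A call with a gripper value outside its range is refused whole. The fingers move at their own pace and stop on an object; the grip force is fixed at half the most. Time passes only in rows, so rows that repeat a pose let the fingers close. It gives the time, the measured TCP pose, the force, the opening and the grip force at its end, in the units of the state.
- r.observe(): the state, without advancing time (a new reading comes with each control period).
- optics.get_image(name): name is "scene" or "top" or "wrist"; returns a dict with "image" (420x560x3 uint8, red, green, blue), "depth" (420x560 float32, m along the optical axis (not along the pixel's ray), 0 where there is no reading), "fx", "fy", "cx", "cy" (pixels), "k1" (the pictures are not rectified: a ray, as slopes to the right and down, at radius r is drawn at 1 + k1 r^2 times it, then the intrinsics apply), "xyz" and "orientation" of the camera in the world. Camera axes: x right, y down, z forward; pixel columns grow to the right and rows downward; lengths in m; the calibration is good to about 2 mm. A picture is of the moment at which its call begins.
- r.close_job(): hands the job in; it is judged then, once.
The state is a dict: "t": time; "joints": joint angles; "qvel": joint speeds; "joint_efforts": joint torques, N m; "position": TCP position; "orientation": TCP orientation; "ft_force": force on the tool from outside, world axes, zero at the start; "ft_torque": the same for the moment, N m; "gripper_width": finger opening in m; "grip_force": force on a finger pad.
Only numpy, scipy, OpenCV 4.12 (cv2) and the standard library are available. Lean on these libraries where they do the work, as an engineer would, in place of code of your own. Each camera call takes 0.05 s, during which the arm holds its last target. There are 200 camera calls.

## Task

The service lid of the white laser box has been left ajar. Push the lid fully shut with a fingertip, then press the bolt's red spring catch down with one fingertip and keep it down while the other finger pushes the bolt's black handle along until the bolt has gone through the lid's lug and fully home in the yellow switch; then take the hand away so that the catch springs up and locks the bolt. Only push and press: do not raise the lid further, and leave the things standing round the box where they are.

Things in the scene. Friction and masses are not known exactly. Their poses are not given: they have to be found in the camera images.
- laser_box: White box, 210 mm (its x) by 240 mm (its y); it cannot move. Origin: centre of its underside; z up, x from the front panel to the back, y to the left seen from the front. The front 87 mm of its top is a fixed deck 60 mm above the worktop with the bolt unit and, at its left end, the yellow switch (36 mm tall). Behind it lies the lid. Offsets below are in this frame, in mm.
- lid (a joint): Opening angle of the lid, rad: 0 = fully shut, up to 1.4; its front edge rises as it opens. Dark frame with an amber window, 118 mm deep, 236 mm wide, 9 mm thick. A stiff hinge holds it wherever it is left; 1 to 3 N on its front edge push it down.
- lid_hinge (a point): Middle of the lid's hinge line, which runs along the box's y at the back of the box (x = +100, y = 0, z = 64.5).
- lid_press (a point): Point on the upper face of the lid, mid-way across, 10 mm in from its front edge, 108 mm from the hinge line: a good place to push. It moves with the lid (x = -8, y = 0, z = 69 when shut).
- lug_hole (a point): Centre of the hole in the steel lug on the lid's front edge, which the bolt's nose enters. The lug is 5 mm thick (along y), reaches 34 mm forward of the lid and, when shut, 25 mm above the deck; the hole is then at x = -40, y = +44.5, z = 71.5. Do not push here.
- bolt (a joint): How far the bolt has been slid, m: 0 = drawn back (start), 0.024 = fully home against its stop, 7 mm inside the yellow switch. It slides towards the box's +y and takes about 2 N. The catch's pawl drops into a notch of the bar at either end of the travel and blocks it to within 2 mm. Unless the lid is shut the nose misses the lug's hole.
- bolt_handle (a point): Centre of the bolt's upright black handle with a yellow band, 20 mm (x) by 12 mm (y), its top 58 mm above the deck; x = -40, y = -55 with the bolt drawn back. It moves with the bolt; push its -y face. The bar below it tops out 18 mm, the steel guides round the bar (at y = -102 and +16) 22 mm above the deck.
- catch (a joint): Angle of the red spring catch, rad: 0 = up (engaged), 0.30 = fully down. The bolt can slide only while it is beyond about 0.14, its pawl clear of the notch. Pressing takes about 2 N at first, 5 N fully down, then it meets a firm stop. Let go, it springs up, but fully only with a notch (bolt drawn back or home) under the pawl.
- catch_pad (a point): Centre of the upper face of the catch's red ribbed thumb pad, 18 mm (x) by 76 mm (y, along the bolt's travel: a fingertip may press it anywhere along this and slide along it). x = -94, y = -58.5, 40 mm above the deck when up, 32 mm when fully down. It lies 54 mm in front of (box x) the bolt handle's middle.
- catch_pivot (a point): Pivot of the catch, a rocker about a line along the box's y (x = -66, y = -4, z = 88): the red pad in front of it goes down, the pawl behind it, over the bar at y = -4, goes up by about as much (to 41 mm above the deck).
- canister_1: Bystander: black objective canister with a white base, 41 mm across, 67 mm tall, standing left of the box. Origin: centre of its underside.
- dish_a: Bystander: round culture dish, 57 mm across, 15 mm tall, left of the box. Origin: centre of its underside.
- oil_small: Bystander: small brown bottle with a black cap, 26 mm across, 50 mm tall, standing right of the box. Origin: centre of its underside.
- lens_tissue: Bystander: flat white and blue booklet, 65 x 95 x 10 mm, right of the box. Origin: centre of its underside.

How it is judged (in metres and radians):
On the way, in this order (a step that is already met when the one before it is completed fails the run):
1. the lid has been pushed fully shut with the bolt still drawn back (value of joint lid below 0.02 rad and value of joint bolt below 0.005 m), for 0.2 s.
2. the bolt is home while a fingertip still holds the catch down (value of joint bolt above 0.02 m and value of joint catch above 0.1 rad and contact force between the fingers and catch above 0.5 N), for 0.05 s.
At the end, for the whole second after the job is handed in: the lid is shut (under 0.02 rad), the bolt is home through its lug (over 20 of 24 mm) and the catch has sprung back up (under 0.05 rad) so that it locks the bolt (value of joint lid below 0.02 rad and value of joint bolt above 0.02 m and value of joint catch below 0.05 rad); the robot touches nothing.
It fails at once if the lid was raised well beyond where it stood (value of joint lid above 0.95 rad).
It fails at once if a bystander (canister, dish, bottle or booklet) was lifted or shifted by more than 15 mm (distance of any of canister_1, oil_small, lens_tissue, dish_a from where it was at the start of the episode above 0.015 m).
It also fails if it takes over 42 s, if anything falls off the work surface, if the arm or the gripper's body presses on something with over 40 N, if the wrist force passes 120 N, or if a joint passes its speed limit or range.

## Working session

There is one attempt and no reset: what is moved stays moved. The work goes in short steps, Python scripts to look and compute and a tool call to move; the robot and the scene stay as the last step left them, time stands still between calls to the robot, and variables do not carry over. Pictures are saved under pics/ and viewed, at most 10 in all, crops included, and the job is handed in when it is done.

Besides the shell and the picture viewer there is one more tool, called after "Emit:" as name([rows], argument=value, ...), one row to a line, values as JSON. play_rows: Moves the arm, as the interface text tells. Its arguments: {"type":"object","properties":{"moves":{"type":"array","items":{"type":"array"}}},"required":["moves"]}

```bash
mkdir -p pics
cat > h.py <<'E'
import numpy as np, cv2
from cell import r, optics
def shot(n,f):
    d=optics.get_image(n); cv2.imwrite(f'pics/{f}.png',d['image'][:,:,::-1]); np.save(f'pics/{f}.npy',d,allow_pickle=True); return d
def load(f): return np.load(f'pics/{f}.npy',allow_pickle=True).item()
def ray(d,u,v):
    K=np.array([[d['fx'],0,d['cx']],[0,d['fy'],d['cy']],[0,0,1.]])
    p=cv2.undistortPoints(np.array([[[u,v]]],float),K,np.array([d['k1'],0,0,0.]))[0,0]
    return np.array([p[0],p[1],1.])
def pt(d,u,v,z=None):
    R=np.array(d['orientation']);o=np.array(d['xyz']);q=R@ray(d,u,v)
    if z is None:
        s=d['depth'][int(v)-1:int(v)+2,int(u)-1:int(u)+2]; t=np.median(s[s>0])
    else: t=(z-o[2])/q[2]
    return o+t*q
E
python3 - <<'E'
from h import *
for n in('scene','top'):
    d=shot(n,n+'1'); print(n,d['xyz'],np.round(d['orientation'],3).tolist(),d['fx'],d['k1'])
a=r.observe(); print({k:np.round(v,3).tolist() for k,v in a.items()})
cv2.imwrite('pics/both.png',np.vstack([cv2.imread('pics/scene1.png'),cv2.imread('pics/top1.png')])[:, :])
E
```

```text
scene [ 0.06963994 -0.39869019  0.70676206] [[0.62, -0.577, 0.531], [-0.785, -0.462, 0.414], [0.006, -0.673, -0.739]] 406.6276321912329 -0.10405046527694098
top [ 0.32137207 -0.0595415   1.09432313] [[-0.009, -0.984, 0.18], [-1.0, 0.008, -0.007], [0.006, -0.18, -0.984]] 429.76989807556697 -0.13225901341628232
{'t': 0.1, 'joints': [-64.395, 18.435, -4.015, 83.17, 1.293, 78.54, -3.26], 'qvel': [0.041, 0.008, 0.132, -0.146, -0.065, -0.069, -0.035], 'joint_efforts': [-0.0, -49.487, -0.384, -31.521, 0.013, 0.007, -0.0], 'position': [0.272, 0.59, 0.23], 'orientation': [[-0.908, 0.419, -0.001], [0.419, 0.908, -0.002], [-0.0, -0.002, -1.0]], 'ft_force': [-0.114, 0.206, -0.142], 'ft_torque': [0.026, 0.042, -0.027], 'grip_force': 0.0, 'gripper_width': 0.085}
```

View pics/scene1.png

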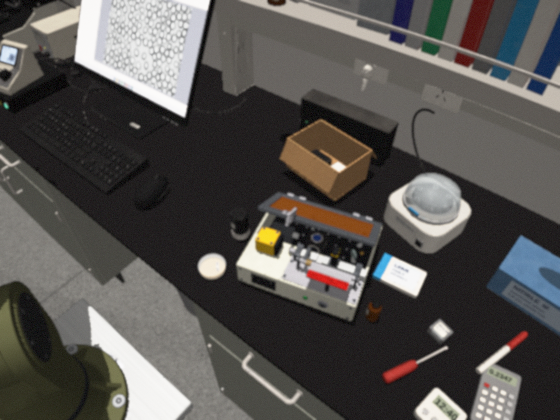

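View pics/top1.png

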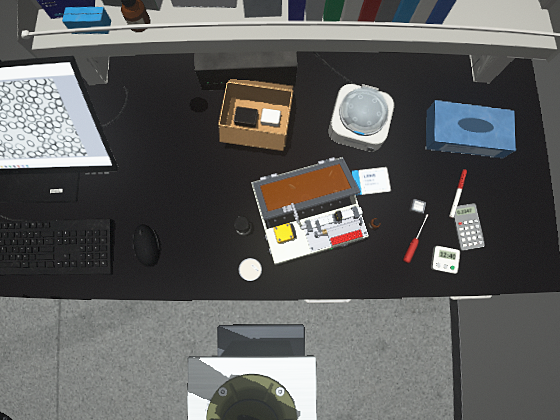

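The scene view shows the box around (310,255), with the red pad at (328,278), the yellow switch at (268,240) and the lid half open. In the top view the pad is at (347,238) and the switch at (285,233). The canister, dish, bottle and booklet stand close by. Next I'll enlarge both.

Run:
```python
from h import *
s=cv2.imread('pics/scene1.png')[180:330,225:390]; t=cv2.imread('pics/top1.png')[150:270,235:400]
f=lambda i:cv2.resize(i,None,fx=4.8,fy=4.8,interpolation=cv2.INTER_CUBIC)
cv2.imwrite('pics/topc.png',f(t))
for n in('scene1','top1'):
    d=load(n); im=d['image'].astype(int); R,G,B=im[...,0],im[...,1],im[...,2]
    y0,y1,x0,x1=(180,330,225,390) if n=='scene1' else (150,270,235,375)
    w=np.zeros(R.shape,bool); w[y0:y1,x0:x1]=1
    for nm,m in (('red',(R>150)&(G<60)&(B<60)&w),('yel',(R>170)&(G>130)&(B<80)&w)):
        k,l,st,c=cv2.connectedComponentsWithStats(m.astype(np.uint8))
        for i in range(1,k):
            if st[i,4]>5:
                P=[pt(d,u,v) for v,u in zip(*np.where(l==i))]
                print(n,nm,st[i].tolist(),c[i].round(1),'med',np.median(P,0).round(4))
                if nm=='red':
                    rc=cv2.minAreaRect(np.array([pt(d,u,v,.1)[:2]*1000 for v,u in zip(*np.where(l==i))],np.float32)); print(rc)
```

```text
scene1 red [308, 271, 40, 19, 266] [327.5 280.1] med [ 0.4314 -0.231   0.0988]
((430.0303649902344, -229.77806091308594), (13.711625099182129, 72.0611343383789), 16.112844467163086)
scene1 yel [256, 227, 24, 19, 291] [267.7 236. ] med [ 0.4459 -0.0829  0.0936]
top1 red [331, 231, 31, 14, 173] [346.8 236.8] med [ 0.4354 -0.2302  0.0991]
((435.3578796386719, -228.5364532470703), (15.406407356262207, 72.1589126586914), 15.175881385803223)
top1 yel [274, 223, 20, 19, 238] [283.  232.2] med [ 0.4488 -0.0808  0.0948]
```

View pics/topc.png

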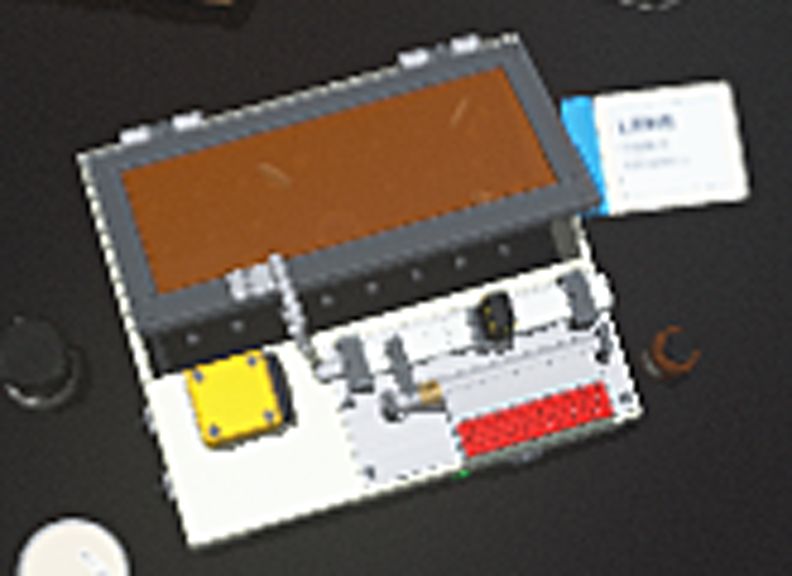

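The top crop shows the handle at (493,318), i.e. image (337.7,216.3), and the box yawed about 15.5°. The lid is half open with its lug at (285,300). I'll bring the wrist over the box for a near view.

Emit:
play_rows([
  [[6,-5,3],[0,0,-8],0],
  [[10,-9,6],[0,0,-16],0],
  [[13,-13,7],[0,0,-24],0],
  [[16,-18,7],[0,0,-32],0],
  [[18,-23,7],[0,0,-40],0],
  [[19,-28,7],[0,0,-48],0],
  [[20,-33,7],[0,0,-50],0],
  [[20,-38,7],[0,0,-50],0],
  [[20,-43,7],[0,0,-50],0],
  [[20,-48,7],[0,0,-50],0],
])

```text
t: 1.1
position: [0.4702, 0.1634, 0.3008]
orientation: [[-0.262, 0.965, -0.0], [0.965, 0.262, -0.0], [-0.0, -0.0, -1.0]]
ft_force: [0.5, 0.5, 0.2]
gripper_width: 0.0001
grip_force: 0.0
```

Emit:
play_rows([
  [[0,-5,2],[0,0,0],0],
  [[0,-10,4],[0,0,0],0],
  [[0,-15,5],[0,0,0],0],
  [[0,-20,5],[0,0,0],0],
  [[0,-25,5],[0,0,0],0],
  [[0,-27,5],[0,0,0],0],
  [[0,-27,5],[0,0,0],0],
  [[0,-27,5],[0,0,0],0],
  [[0,-27,5],[0,0,0],0],
])

```text
t: 2.0
position: [0.4704, -0.1026, 0.3508]
orientation: [[-0.265, 0.964, -0.001], [0.964, 0.265, 0.0], [0.001, -0.0, -1.0]]
ft_force: [0.2, 0.2, -0.1]
gripper_width: 0.0003
grip_force: 0.0
```

Run:
```python
from h import *
d=shot('wrist','w1'); print(d['xyz'],np.round(d['orientation'],3).tolist(),d['fx'])
a=r.observe(); print(a['t'],a['position'],np.round(a['orientation'],3).tolist(),a['joints'],a['ft_force'])
```

```text
[ 0.45268675 -0.03667635  0.49285093] [[0.964, 0.255, 0.07], [0.265, -0.929, -0.26], [-0.001, 0.269, -0.963]] 314.95659612543255
2.05 [ 0.47045665 -0.10255187  0.35084546] [[-0.265, 0.964, -0.001], [0.964, 0.265, 0.0], [0.0, -0.001, -1.0]] [-28.49980069  -6.42022936  34.62391426  95.61697252   3.64036365
  89.71025803  21.31171118] [ 0.58484674 -0.17040718 -0.02425722]
```

View pics/w1.png

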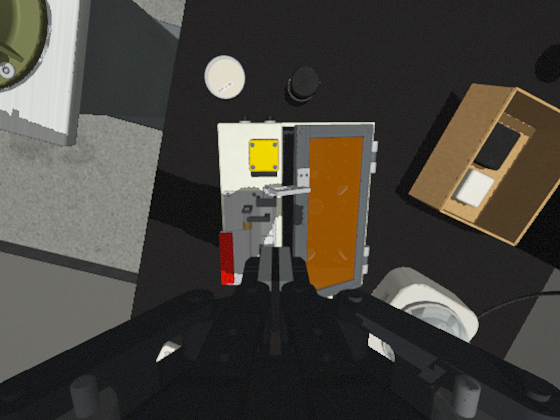

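Wrist view 1 shows the pad at (227,258), the switch at (264,155), and the box's left corners at (218,124) and (375,122). The lug is at (285,190) and the lid stands ajar. Now I'll compute the poses.

Run:
```python
from h import *
d=load('w1'); im=d['image'].astype(int); R,G,B=im[...,0],im[...,1],im[...,2]
m=(R>130)&(G<50)&(B<50); m[:, :200]=0; m[:,300:]=0
v,u=np.where(m); P=np.array([pt(d,a,b) for a,b in zip(u,v)]); print('red',u.min(),u.max(),v.min(),v.max(),np.median(P,0))
Q=np.array([pt(d,a,b,.1)[:2]*1000 for a,b in zip(u,v)],np.float32); print(cv2.minAreaRect(Q))
FL=pt(d,218.5,124,.06);BL=pt(d,375,122.5,.06)
print('corners',FL,BL,np.linalg.norm(FL-BL),'yaw',np.degrees(np.arctan2(*(BL-FL)[[1,0]])), 'depthz',pt(d,224,130))
t=load('top1')
f=lambda x,y:(235+x/4.8-.4,150+y/4.8-.4)
A=pt(t,*f(190,545),.06);C=pt(t,*f(640,415),.06);print('top front corners',A,C,np.linalg.norm(A-C),np.degrees(np.arctan2(-(A-C)[0],(A-C)[1])))
print('handle top',pt(t,*f(493,318),.118))
yaw=np.radians(15.4);Rz=np.array([[np.cos(yaw),-np.sin(yaw)],[np.sin(yaw),np.cos(yaw)]])
for nm,p,o in(('FLw',FL,(-105,120)),('BLw',BL,(105,120)),('FLt',A,(-105,120)),('FRt',C,(-105,-120)),('hand',pt(t,*f(493,318),.118),(-40,-55)),('redt',np.array([.4352,-.2287]),(-94,-58.5)),('reds',np.array([.4302,-.2300]),(-94,-58.5)),('redw',np.median(Q,0)/1000,(-94,-58.5))):
    print(nm,'origin',p[:2]-Rz@np.array(o)/1000)
# lid plane: amber pixels in both
for n,b in(('w1',(130,300,290,380)),('top1',(150,250,245,365))):
    D=load(n); i=D['image'].astype(int); mm=np.zeros(i.shape[:2],bool); mm[b[0]:b[1],b[2]:b[3]]=1
    mm&=(i[...,0]>100)&(i[...,1]>30)&(i[...,1]<110)&(i[...,2]<50)
    X=np.array([pt(D,a,c) for c,a in zip(*np.where(mm))]); c=np.median(X,0); X=X[np.abs(X-c).max(1)<.15]
    s=np.linalg.lstsq(np.c_[X[:,:2]-c[:2],np.ones(len(X))],X[:,2],rcond=None)[0]
    print(n,len(X),c,'slopes',s,'angle',np.arctan(np.hypot(*s[:2])),'yaw',np.degrees(np.arctan2(-s[1],-s[0])))
```

```text
red 221 233 255 284 [ 0.44215057 -0.2543288   0.10010304]
((440.9678039550781, -243.46449279785156), (16.578340530395508, 43.59810256958008), 13.315496444702148)
corners [ 0.38108193 -0.06033216  0.06      ] [ 0.58060705 -0.00351711  0.06      ] 0.20745655565503668 yaw 15.894376295937112 depthz [ 0.38968915 -0.06600672  0.05894422]
top front corners [ 0.37840888 -0.05954129  0.06      ] [ 0.44138597 -0.28852907  0.06      ] 0.23749003585188452 15.377519418290941
handle top [ 0.4824187  -0.20626307  0.118     ]
FLw origin [ 0.51417868 -0.14814022]
BLw origin [ 0.51124376 -0.14709195]
FLt origin [ 0.51150563 -0.14734935]
FRt origin [ 0.51074925 -0.14495423]
hand origin [ 0.50637693 -0.14261558]
redt origin [ 0.51028994 -0.14733814]
reds origin [ 0.50528994 -0.14863814]
redw origin [ 0.51724065 -0.17263574]
w1 7224 [ 0.55602578 -0.12327177  0.09388686] slopes [-0.51443768 -0.14718875  0.09309272] angle 0.4913162360208651 yaw 15.966662872989552
top1 2293 [ 0.55508146 -0.13879294  0.09498476] slopes [-0.16376454 -0.03080202  0.09318246] angle 0.16511893352847415 yaw 10.652155993719639
```

The box origin is about (0.511, -0.147) with yaw about 15.5° and lid angle about 0.49 rad. I'll place the shut fingertip above the lid.

Emit:
play_rows([
  [[2.5,-2,-5],[0,0,0],0],
  [[5.2,-4.1,-10],[0,0,0],0],
  [[5.2,-4.1,-15],[0,0,0],0],
  [[5.2,-4.1,-19],[0,0,0],0],
  [[5.2,-4.1,-21],[0,0,0],0],
  [[5.2,-4.1,-21],[0,0,0],0],
])

```text
t: 2.65
position: [0.5193, -0.1431, 0.1366]
orientation: [[-0.264, 0.964, -0.009], [0.964, 0.264, 0.0], [0.003, -0.009, -1.0]]
ft_force: [-0.6, 0.6, 0.3]
gripper_width: -0.0002
grip_force: 0.0
```

Emit:
play_rows([
  [[0,0,-1],[0,0,0],0],
  [[0,0,-2],[0,0,0],0],
  [[-0.1,0,-2.8],[0,0,0],0],
  [[-0.2,0,-3.6],[0,0,0],0],
  [[-0.3,0,-4.4],[0,0,0],0],
  [[-0.4,-0.1,-5.2],[0,0,0],0],
  [[-0.5,-0.1,-5.9],[0,0,0],0],
  [[-0.6,-0.1,-6.4],[0,0,0],0],
  [[-0.7,-0.2,-6.8],[0,0,0],0],
  [[-0.7,-0.2,-6.8],[0,0,0],0],
])

```text
t: 3.65
position: [0.5148, -0.1474, 0.0726]
orientation: [[-0.262, 0.965, -0.001], [0.965, 0.262, -0.0], [0.0, -0.001, -1.0]]
ft_force: [-0.6, 0.2, -0.9]
gripper_width: 0.0001
grip_force: 0.0
```

Emit:
play_rows([
  [[0,0,-0.2],[0,0,0],0],
  [[0,0,-0.4],[0,0,0],0],
  [[0,0,-0.5],[0,0,0],0],
  [[0,0,-0.5],[0,0,0],0],
])

```text
t: 4.05
position: [0.5156, -0.1475, 0.0691]
orientation: [[-0.262, 0.965, 0.0], [0.965, 0.262, 0.0], [0.0, 0.0, -1.0]]
ft_force: [-3.1, 1.0, 6.7]
gripper_width: 0.0
grip_force: 3.3
```

Emit:
play_rows([
  [[0,0,-0.1],[0,0,0],0],
  [[0,0,-0.2],[0,0,0],0],
  [[0,0,-0.2],[0,0,0],0],
  [[0,0,-0.2],[0,0,0],0],
])

```text
t: 4.45
position: [0.5156, -0.1475, 0.0688]
orientation: [[-0.262, 0.965, 0.0], [0.965, 0.262, 0.002], [0.002, 0.001, -1.0]]
ft_force: [-7.1, 0.9, 19.8]
gripper_width: -0.0002
grip_force: 10.2
```

The lid is shut on a firm stop. I'll lift, go to the right of the box and open the fingers for a near view.

Emit:
play_rows([
  [[0,0,4],[0,0,0],0],
  [[0,0,9],[0,0,0],0],
  [[-1,-4,13],[0,0,0],4],
  [[-2,-8,13],[0,0,0],4],
  [[-2.9,-12,13],[0,0,0],4],
  [[-2.9,-16,13],[0,0,0],4],
  [[-2.9,-16.2,13],[0,0,0],4],
  [[-2.9,-16.2,13],[0,0,0],4],
  [[-2.9,-16.2,13],[0,0,0],4],
])

```text
t: 5.35
position: [0.4868, -0.308, 0.1958]
orientation: [[-0.264, 0.965, -0.0], [0.965, 0.264, 0.001], [0.001, 0.0, -1.0]]
ft_force: [0.6, -0.7, 0.2]
gripper_width: 0.0402
grip_force: 0.0
```

Run:
```python
from h import *
d=shot('wrist','w2'); print(d['xyz'])
a=r.observe(); print(a['t'],a['position'],a['gripper_width'],a['ft_force'],a['joints'])
cv2.imwrite('pics/w2c.png',cv2.resize(cv2.imread('pics/w2.png')[100:400,100:500],None,fx=2,fy=2,interpolation=cv2.INTER_CUBIC))
```

```text
[ 0.46906109 -0.24209278  0.33789333]
5.4 [ 0.48696229 -0.30758363  0.19585661] 0.039656856499853 [ 0.6870976   0.25437273 -1.75363242] [-11.13701402  13.34644371  47.30032571  98.19675937 -10.26958046
  72.96706208  53.76800988]
```

View pics/w2c.png

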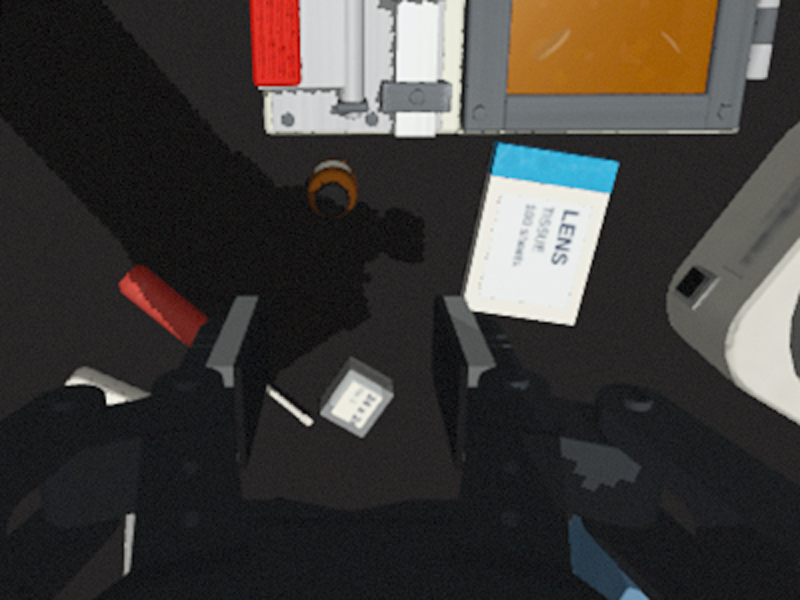

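The wrist view shows the fingertips at crop (235,300) and (455,300), about 10 mm thick, and the pad's end at (275,85). The shut lid is upper right and the handle lies above the crop. Next I'll measure the pad and handle in this picture.

Run:
```python
from h import *
d=load('w2'); im=d['image'].astype(int); R,G,B=im[...,0],im[...,1],im[...,2]
v0,u0=np.mgrid[0:170,200:360]; idx=list(zip(u0.ravel(),v0.ravel()))
P=np.array([pt(d,u,v) if d['depth'][v,u]>0 and d['depth'][max(v-1,0):v+2,u-1:u+2].size else [0,0,0] for u,v in idx])
th=np.radians(15.5);Rz=np.array([[np.cos(th),-np.sin(th)],[np.sin(th),np.cos(th)]])
L=np.c_[(P[:,:2]-[.511,-.147])@Rz,P[:,2]]*1000
def rep(n,m): 
    q=L[m]; print(n,len(q),'min',np.percentile(q,2,0).round(1),'med',np.median(q,0).round(1),'max',np.percentile(q,98,0).round(1))
r_=((R>130)&(G<60)&(B<60))[v0,u0].ravel(); rep('red',r_)
rep('handletop',(L[:,2]>112)&(L[:,2]<125))
rep('nearhandle',(L[:,2]>85)&(L[:,2]<125)&(abs(L[:,0]+40)<15))
uu=np.array(idx); m=(L[:,2]>112); print(uu[m].min(0) if m.any() else '',uu[m].max(0) if m.any() else '')
# edge yaw from red pad left edge
w=r_; q=cv2.minAreaRect((L[w,:2]).astype(np.float32)); print(q)
cv2.imwrite('pics/w2d.png',cv2.resize(cv2.imread('pics/w2.png')[0:170,190:470],None,fx=2.8,fy=2.8,interpolation=cv2.INTER_CUBIC))
```

```text
red 2674 min [-101.9  -93.8   96.9] med [-93.2 -56.9  99.3] max [-85.2 -22.  100.6]
handletop 600 min [-49.7 -59.9 112.2] med [-40.4 -54.5 116.8] max [-30.5 -48.2 117.8]
nearhandle 1063 min [-53.7 -60.2  86.5] med [-41.8 -52.2 114.8] max [-30.9  -1.8 117.6]
[299  70] [329  90]
((-251.07394409179688, 108.94380950927734), (61.741180419921875, 523.5494384765625), 43.32047653198242)
  return _methods._mean(a, axis=axis, dtype=dtype,
  ret = ret.dtype.type(ret / rcount)
```

View pics/w2d.png

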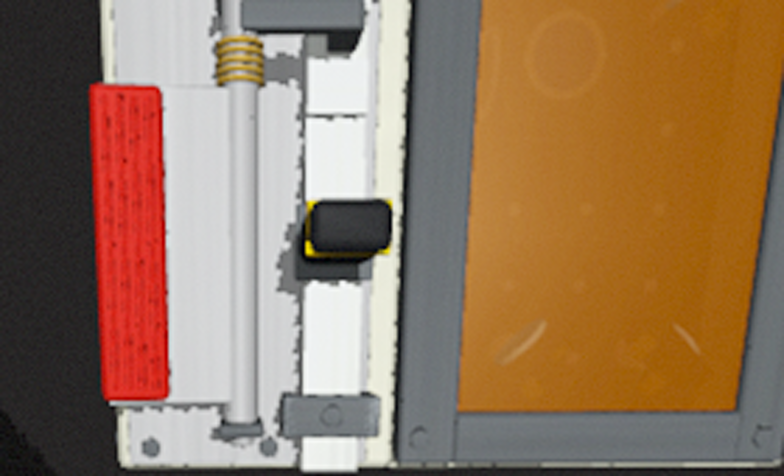

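The crop shows the handle at (350,225), the pad spanning (130,90)–(135,398) and the pivot rod at x≈243. All agree with my box frame to about 1 mm. I'll place the open fingers with one over the pad and the other behind the handle.

Emit:
play_rows([
  [[-1,3.5,0],[0,0,0],4.4],
  [[-2,7.1,0],[0,0,0],4.4],
  [[-2,7.1,-1],[0,0,0],4.4],
  [[-2,7.1,-4],[0,0,0],4.4],
  [[-2,7.1,-7],[0,0,0],4.4],
  [[-2,7.1,-8.5],[0,0,0],4.4],
  [[-2,7.1,-8.5],[0,0,0],4.4],
  [[-2,7.1,-8.5],[0,0,0],4.4],
])

```text
t: 6.2
position: [0.4668, -0.2386, 0.1118]
orientation: [[-0.263, 0.965, 0.0], [0.965, 0.263, -0.001], [-0.001, 0.0, -1.0]]
ft_force: [0.7, 0.4, 0.6]
gripper_width: 0.044
grip_force: 0.0
```

Run:
```python
from h import *
d=shot('wrist','w3'); 
a=r.observe(); print(a['t'],a['position'],a['gripper_width'],a['ft_force'])
cv2.imwrite('pics/w3c.png',cv2.resize(cv2.imread('pics/w3.png')[100:400,100:500],None,fx=2,fy=2,interpolation=cv2.INTER_CUBIC))
```

```text
6.25 [ 0.46725274 -0.23882466  0.11232985] 0.04430852007712398 [-0.05099927 -0.60984099  0.96218067]
```

View pics/w3c.png

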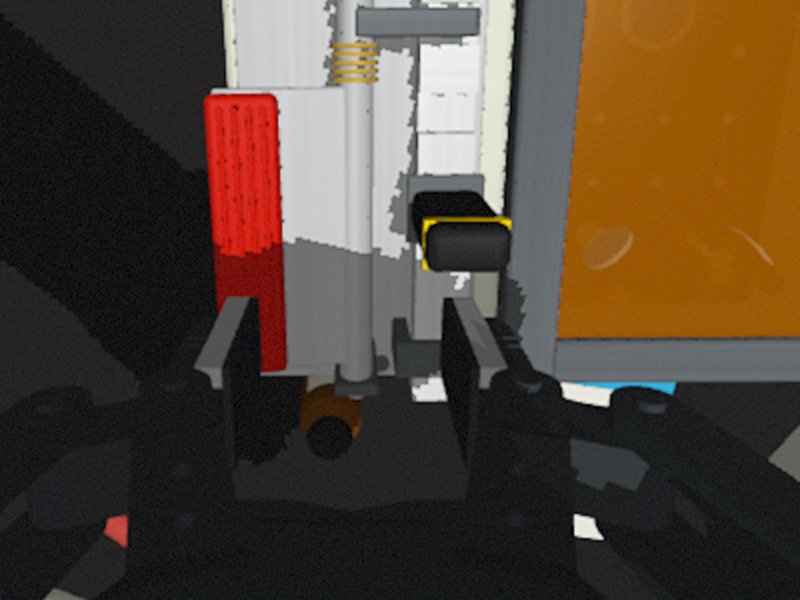

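The left fingertip at (240,300) is over the red pad and the right one at (460,300) is about 6 mm behind the handle (468,245). I'll press down.

Emit:
play_rows([
  [[0,0,-0.4],[0,0,0],4.4],
  [[0,0,-0.8],[0,0,0],4.4],
  [[0,0,-1.2],[0,0,0],4.4],
  [[0,0,-1.5],[0,0,0],4.4],
  [[0,0,-1.5],[0,0,0],4.4],
])

```text
t: 6.75
position: [0.466, -0.2386, 0.096]
orientation: [[-0.262, 0.965, -0.001], [0.965, 0.262, -0.0], [0.0, -0.001, -1.0]]
ft_force: [-0.4, -0.1, 2.0]
gripper_width: 0.0442
grip_force: 1.4
```

Emit:
play_rows([
  [[0,0,-0.2],[0,0,0],4.4],
  [[0,0,-0.4],[0,0,0],4.4],
  [[0,0,-0.6],[0,0,0],4.4],
  [[0,0,-0.7],[0,0,0],4.4],
  [[0,0,-0.7],[0,0,0],4.4],
])

```text
t: 7.25
position: [0.4653, -0.239, 0.0893]
orientation: [[-0.262, 0.965, -0.002], [0.965, 0.262, -0.0], [0.0, -0.002, -1.0]]
ft_force: [-4.9, -1.0, 7.3]
gripper_width: 0.0438
grip_force: 3.8
```

Emit:
play_rows([
  [[-0.1,0.4,-0.1],[0,0,0],4.4],
  [[-0.2,0.7,-0.1],[0,0,0],4.4],
  [[-0.3,1.0,-0.1],[0,0,0],4.4],
  [[-0.4,1.3,-0.1],[0,0,0],4.4],
  [[-0.45,1.6,-0.1],[0,0,0],4.4],
  [[-0.5,1.9,-0.1],[0,0,0],4.4],
  [[-0.6,2.2,-0.1],[0,0,0],4.4],
  [[-0.7,2.5,-0.1],[0,0,0],4.4],
  [[-0.7,2.7,-0.1],[0,0,0],4.4],
  [[-0.7,2.7,-0.1],[0,0,0],4.4],
])

```text
t: 8.25
position: [0.4609, -0.2149, 0.0899]
orientation: [[-0.261, 0.965, 0.005], [0.965, 0.261, -0.005], [-0.006, 0.003, -1.0]]
ft_force: [-1.2, -6.5, 7.7]
gripper_width: 0.0439
grip_force: 4.6
```

Emit:
play_rows([
  [[-0.1,0.3,0],[0,0,0],4.4],
  [[-0.15,0.6,0],[0,0,0],4.4],
  [[-0.2,0.8,0],[0,0,0],4.4],
  [[-0.2,0.8,0],[0,0,0],4.4],
])

```text
t: 8.65
position: [0.4597, -0.2104, 0.0902]
orientation: [[-0.259, 0.966, 0.008], [0.966, 0.259, -0.011], [-0.012, 0.005, -1.0]]
ft_force: [2.5, -13.9, 2.9]
gripper_width: 0.044
grip_force: 8.8
```

Run:
```python
from h import *
d=shot('wrist','w4'); 
a=r.observe(); print(a['t'],a['position'],a['gripper_width'],a['ft_force'])
cv2.imwrite('pics/w4c.png',cv2.resize(cv2.imread('pics/w4.png')[50:350,100:500],None,fx=2,fy=2,interpolation=cv2.INTER_CUBIC))
```

```text
8.7 [ 0.45974267 -0.21034506  0.09018313] 0.04376696637953621 [  3.09546422 -13.97526231   2.98170085]
```

View pics/w4c.png

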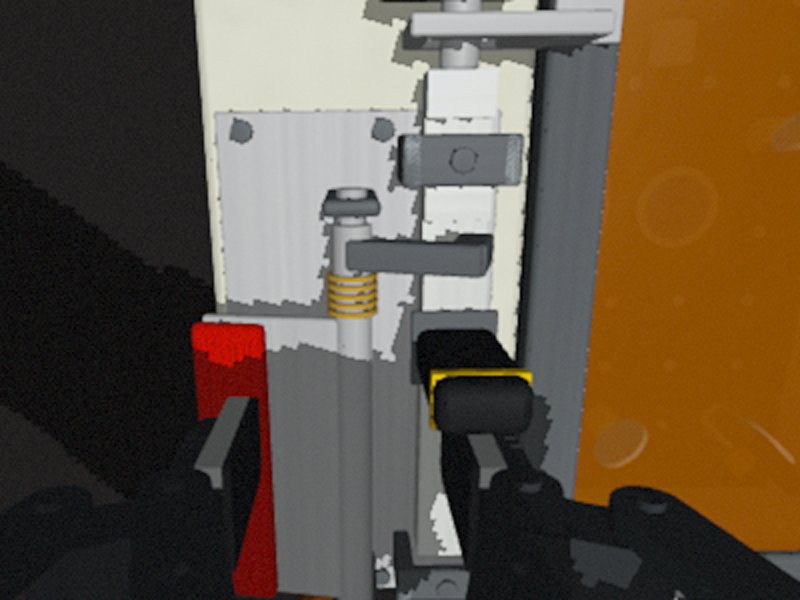

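The handle (480,400) is now touched by the right finger, and the nose seems to be entering the lug at (510,25). I'll measure the travel.

```bash
python3 - <<'E' 2>/dev/null
from h import *
th=np.radians(15.5);Rz=np.array([[np.cos(th),-np.sin(th)],[np.sin(th),np.cos(th)]])
for n in('w3','w4'):
    d=load(n); R=[]
    for v in range(100,290):
        for u in range(280,380):
            if d['depth'][v,u]>0: R.append(pt(d,u,v))
    P=np.array(R);L=np.c_[(P[:,:2]-[.5113,-.1462])@Rz,P[:,2]]*1000
    m=(L[:,2]>112)&(L[:,2]<122)&(abs(L[:,0]+40)<14)&(L[:,1]>-66); q=L[m]; print(n,len(q),np.percentile(q,[3,50,97],axis=0).round(1).tolist())
    m=(L[:,2]>80)&(L[:,2]<106)&(abs(L[:,0]+40)<8)&(abs(L[:,1]+4)<12); q=L[m]; print('pawl',len(q),np.percentile(q,[50,97],axis=0).round(1).tolist())
    T=(np.array([.4673,-.2388] if n=='w3' else [.4597,-.2103])-[.5113,-.1462])@Rz; print(T)
E
```

```text
w3 1127 [[-49.7, -59.9, 112.4], [-40.8, -53.5, 117.0], [-31.4, -48.8, 117.8]]
pawl 382 [[-42.0, -3.8, 93.2], [-35.8, -0.6, 93.7]]
[-0.06714601 -0.07747369]
w4 1884 [[-49.7, -41.3, 112.5], [-40.9, -30.5, 117.1], [-31.5, -24.7, 120.7]]
pawl 562 [[-41.9, -2.6, 100.0], [-34.5, -0.2, 101.7]]
[-0.06685331 -0.04797921]
```

The travel is 24 mm and the pawl is up, so the bolt is home with the catch held. I'll press briefly, then lift away.

Emit:
play_rows([
  [[0,0,-0.2],[0,0,0],4.4],
  [[0,0,-0.3],[0,0,0],4.4],
  [[0,0,-0.3],[0,0,0],4.4],
  [[0,0,-0.3],[0,0,0],4.4],
])

```text
t: 9.1
position: [0.4601, -0.2104, 0.0894]
orientation: [[-0.259, 0.966, 0.008], [0.966, 0.259, -0.009], [-0.011, 0.005, -1.0]]
ft_force: [-3.7, -10.6, 22.5]
gripper_width: 0.0438
grip_force: 13.9
```

Emit:
play_rows([
  [[0.1,-0.4,0.5],[0,0,0],4.4],
  [[0.1,-0.4,1.2],[0,0,0],4.4],
  [[0.2,-0.8,2],[0,0,0],4.4],
  [[0.4,-1.6,4],[0,0,0],4.4],
  [[0.5,-1.8,8],[0,0,0],4.4],
  [[0.5,-2,12],[0,0,0],4.4],
  [[1.4,-5,13],[0,0,0],4.4],
  [[2.3,-8.5,13],[0,0,0],4.4],
  [[2.3,-8.5,13],[0,0,0],4.4],
  [[2.3,-8.5,13],[0,0,0],4.4],
])

```text
t: 10.1
position: [0.48, -0.2881, 0.2145]
orientation: [[-0.261, 0.965, -0.001], [0.965, 0.261, 0.001], [0.001, -0.001, -1.0]]
ft_force: [0.1, -0.2, -0.8]
gripper_width: 0.0441
grip_force: 0.0
```

```bash
python3 - <<'E' 2>/dev/null
from h import *
d=shot('wrist','w5'); a=r.observe(); print(a['t'],a['position'],a['ft_force'])
th=np.radians(15.5);Rz=np.array([[np.cos(th),-np.sin(th)],[np.sin(th),np.cos(th)]])
P=np.array([pt(d,u,v) for v in range(2,230) for u in range(200,400) if d['depth'][v,u]>0]);L=np.c_[(P[:,:2]-[.5113,-.1462])@Rz,P[:,2]]*1000
def rep(n,m): print(n,m.sum(),np.percentile(L[m],[3,50,97],axis=0).round(1).tolist())
rep('handle',(L[:,2]>112)&(L[:,2]<122)&(abs(L[:,0]+40)<14))
rep('pawl',(L[:,2]>80)&(L[:,2]<110)&(abs(L[:,0]+40)<8)&(abs(L[:,1]+4)<12))
rep('pad',(L[:,2]>85)&(abs(L[:,0]+94)<7)&(abs(L[:,1]+58)<30))
rep('lidfront',(abs(L[:,0]+5)<5)&(abs(L[:,1])<60))
cv2.imwrite('pics/w5s.png',cv2.resize(cv2.imread('pics/w5.png')[0:250,150:450],None,fx=2.4,fy=2.4))
E
```

```text
10.15 [ 0.48015556 -0.28723669  0.21442298] [-0.10108546 -0.83209249  0.05765046]
handle 498 [[-49.7, -36.7, 112.8], [-41.0, -31.4, 116.8], [-31.3, -25.5, 117.6]]
pawl 206 [[-47.5, -7.4, 81.4], [-41.5, -4.8, 92.8], [-36.0, -0.4, 93.5]]
pad 1435 [[-100.6, -86.2, 98.4], [-94.0, -56.2, 99.5], [-87.4, -29.8, 100.7]]
lidfront 1328 [[-9.7, -57.0, 65.9], [-5.2, -11.1, 68.0], [-0.4, 29.4, 68.7]]
```

View pics/w5s.png

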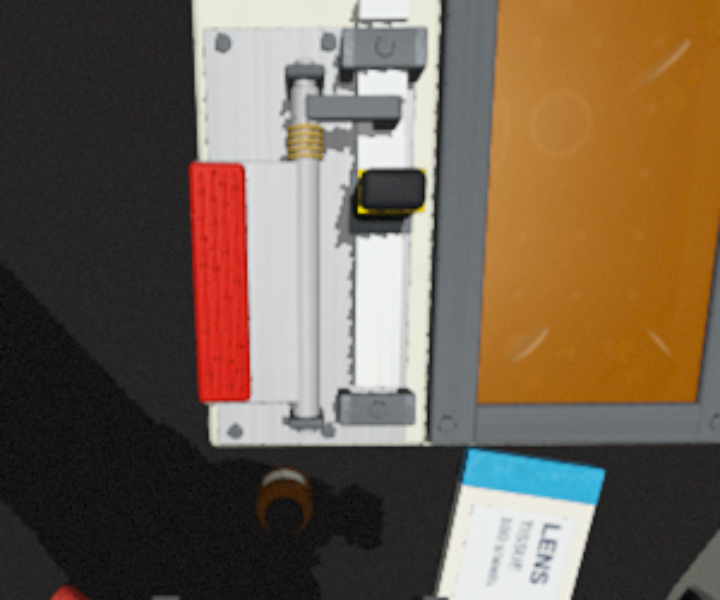

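The handle (390,190) is home at +23 mm, the pad is back at 99.5 mm with the pawl dropped, the lid is flat, and the bottle and booklet look untouched. I'll hand in.

```bash
python3 -c "
from cell import r
print(r.close_job())"
```

```text
the job is handed in; nothing more can be done
None
```

I pushed the lid shut and slid the bolt home, about 23 to 24 mm of 24. The catch sprang back up to lock it, and I handed the job in at about 10 s with the hand clear; the hand-in returned no verdict.

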